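Slide a freshly glued box through the clutter into the gluing jig and press it

TASK

The small wooden keepsake box is freshly glued, so leave it flat on the bench and push it, without lifting or tipping it, past the two blocks fixed to the bench and into the mouth of the plywood gluing jig, centred and square, without it or you touching either block and without shifting anything else on the bench. Inside, out of sight, a sprung pad waits at an unknown depth: find it by feel, push the box against it with about 10 newtons for a full second (never 20, which would spring the joints), then leave the box standing in the jig.

Things in the scene. Friction and masses are not known exactly. Their poses are not given: they have to be found in the camera images.
- keepsake_box: closed pale wooden box, cork inlay on the lid, small brass plate on its -y face; 84 (its x) by 90 (its y) by 50 mm high, about 0.3 to 0.6 kg, sliding friction on the bench about 1 to 5 N (varies). Origin: centre of its underside. It goes into the jig lengthwise (its y along the jig's y). Loose, too wide to grasp.
- jig: plywood gluing jig fixed to the bench: a tunnel with a roof, two side walls and a back wall. Origin: on the bench, in the middle of the mouth; its +y axis points straight into the tunnel, z up. Inside 136 mm wide, 62 mm high, 150 mm deep; outside 160 mm wide (x from -80 to 80), 162 mm deep, 70 mm high.
- jig_mouth (a point): point in the middle of the jig's mouth, 25 mm above the bench. Behind it, unseen under the roof, a flat pad 78 mm wide stands square across the tunnel on its centre line, its face 25 to 60 mm inside the mouth (differs each time). Pushed into the tunnel, the pad starts to move at about 3 N and then takes 0.8 N more per mm, for at most 24 mm; it springs back little.
- batten: wooden batten screwed to the bench, fixed: 200 (its x) by 30 (its y) by 45 mm high. Origin: centre of its underside. Together with the glue pot it forms the first row (nearer the box's start, the -y side); either may be the one nearer the robot, and the box passes between them.
- clamp_bar: dark steel channel bolted to the bench, fixed: 200 (its x) by 30 (its y) by 42 mm high. Origin: centre of its underside. Together with the nail tin it forms the second row, between the first row and the jig; either may be the one nearer the robot, and the box passes between them.
- glue_pot: small jar, 36 mm diameter, 55 mm high, loose; origin: centre of its underside. Leave where it is.
- nail_tin: small can, 36 mm diameter, 50 mm high, loose; origin: centre of its underside. Leave where it is.
- hammer: hammer lying on the bench beyond the box, about 220 mm long; leave where it is.
- tape_roll: roll of paper tape lying flat, 64 mm diameter, 22 mm high, on the robot's side between the rows; leave where it is.
- offcut: wooden offcut 70 by 45 by 18 mm, on the far side between the rows; leave where it is.
- panel: thin plywood panel 130 by 100 by 10 mm, on the robot's side of the box; leave where it is.
- pencil_cup: white cup, 70 mm diameter, 85 mm high, on the robot's side of the jig; leave where it is.
Things that resemble listed ones, but are neither listed nor needed, are in the scene too. What is shaped like the jig but blue is not meant.

How it is judged:
By the outcome, as a careful person would: the job done as asked, in the order asked, and still so for the second after the job is handed in, with the robot touching nothing.
It also fails if it takes over 72 s, if anything falls off the work surface, if the arm or the gripper's body presses on something with over 40 N, if the wrist force passes 120 N, or if a joint passes its speed limit or range.

ROBOT

A 6-joint arm with a two-finger parallel gripper is mounted at the origin on the work surface. World frame = base frame: x ahead of the robot, y to its left, z up, the work surface at z = 0. Lengths are in m, angles in rad, forces in N, time in s.
With the tool pointing down it reaches from about 0.3 to 0.85 m from the base axis. Payload 4.2 kg.
Tool frame: the origin (TCP) lies at the very end of the fingers, on their centre line; the grasp point (between the pads) lies 19 mm behind it; z points along the fingers, y is the line along which they close (so a half turn about z gives the same grasp; the last joint's range is limited). The gripper opens to 91 mm and grips with 3 to 60 N. Pads are 32 mm wide; open, the fingers measure 118 mm over their backs; the gripper's body (76 mm by 178 mm) begins 60 mm behind the grasp point.
Start: joints at [1.152, 0.32, 1.565, -0, 1.257, -0.02], TCP at [0.223, 0.53, 0.214] pointing down, gripper open.
Joint ranges: [-3.11, 3.11], [-0.84, 2.01], [0.21, 2.61], [-1.34, 4.49], [0.05, 2.63], [-2.56, 2.56]. Speed limits (rad/s): [2.57, 2.57, 3.14, 3.14, 3.14, 3.14].

INTERFACE

Orientations are given as [roll, pitch, yaw] about the fixed x, y, z axes, in that order (R = Rz(yaw) Ry(pitch) Rx(roll)).
In Python, from bench import sensors, viewer, job gives the robot as it stands.
- The arm moves only by the tool step_arm, never from a script. Its arguments are lists of equal length, an entry for each row: "travel": the shift along the tool's x, y, z in cm, a list of three; "rot": the turn, a rotation vector about the tool's x, y, z in degrees, a list of three. In form: {"travel": [[dx, dy, dz], ...], "rot": [[rx, ry, rz], ...]}. A call has 1 to 8 rows; each row shifts and turns the commanded pose from where the row before left it, along the tool's axes as they then stand; what a row does not reach is not made up. A row lasts 1/10 s, in which the tool goes at most 50 mm and 8.59 degrees, less where a joint would pass 70% of its speed; a pose out of reach is approached as far as the arm can. A call with a gripper value outside its range is refused whole. "gripper" is the finger opening in cm, from 0 to 9.12, set as the call begins (left out, the last holds). The fingers move at their own pace and stop on an object; "newtons" is the grip in N (left out, the last holds). Time passes only in rows, so rows that do not move let the fingers close. It gives the time, the measured TCP pose, the force, the opening and the grip force at its end, in the units of the state.
- sensors.get_state(): the state, without advancing time (a new reading comes with each control period).
- viewer.grab_frame(name): name is "side" or "top" or "wrist"; returns a dict with "image" (384x512x3 uint8, red, green, blue), "camera_matrix" (3x3 intrinsics, pixels), "dist_coeffs" ([k1, k2, p1, p2, k3] as OpenCV has them; the pictures are not rectified), "R" (3x3) and "t" (3): a world point X has camera coordinates R X + t. Camera axes: x right, y down, z forward; pixel columns grow to the right and rows downward; lengths in m; the calibration is good to about 2 mm. A picture is of the moment at which its call begins. There is no depth.
- job.close_job(): hands the job in; it is judged then, once.
The state is a dict: "time": time; "joints": joint angles; "joint_velocities": joint speeds; "joint_efforts": joint torques, N m; "eef_pos": TCP position; "tool_rot": TCP orientation; "force": force on the tool from outside, world axes, zero at the start; "ft_torque": the same for the moment, N m; "opening": opening from 0.0 (shut) to 1.0 (fully open); "finger_force": force on a finger pad.
Only numpy, scipy, OpenCV 4.12 (cv2) and the standard library are available. Lean on these libraries where they do the work, as an engineer would, in place of code of your own. Each camera call takes 0.05 s, during which the arm holds its last target. There are 200 camera calls.

## Working session

There is one attempt and no reset: what is moved stays moved. The work goes in short steps, Python scripts to look and compute and a tool call to move; the robot and the scene stay as the last step left them, time stands still between calls to the robot, and variables do not carry over. Pictures are saved under pics/ and viewed, at most 10 in all, crops included, and the job is handed in when it is done.

Besides the shell and the picture viewer there is one more tool, called after "Call:" as a command line: name --argument value ..., lists and objects as JSON in quotes. step_arm: Moves the arm, as the interface text tells. Its arguments: {"type":"object","properties":{"travel":{"type":"array"},"rot":{"type":"array"},"gripper":{"type":"number"},"newtons":{"type":"number"}},"required":["travel","rot"]}

```bash
mkdir -p pics; cat > h.py <<'E'
import numpy as np,cv2
from bench import sensors,viewer,job
def grab(n,f):
    d=viewer.grab_frame(n); cv2.imwrite('pics/'+f+'.png',d['image'][:,:,::-1]); np.savez('pics/'+f+'.npz',K=d['camera_matrix'],D=d['dist_coeffs'],R=d['R'],t=d['t'],im=d['image']); return d
def pt(f,uv,z):
    c=np.load('pics/'+f+'.npz'); p=cv2.undistortPoints(np.array(uv,float).reshape(-1,1,2),c['K'],c['D'])[:,0]
    r=np.c_[p,np.ones(len(p))]@c['R']; C=-c['R'].T@c['t']; z=np.broadcast_to(z,len(p))
    return C+r*((z-C[2])/r[:,2])[:,None]
def pr(f,X):
    c=np.load('pics/'+f+'.npz'); return cv2.projectPoints(np.array(X,float),cv2.Rodrigues(c['R'])[0],c['t'],c['K'],c['D'])[0][:,0]
E
python3 - <<'E'
from h import *
for n in('top','side','wrist'):
    d=grab(n,n+'0'); print(n,-d['R'].T@d['t'])
import cv2
print(sensors.get_state())
im=cv2.imread('pics/top0.png'); cv2.imwrite('pics/top0b.png',cv2.resize(im,(800,600),interpolation=cv2.INTER_CUBIC))
im=cv2.imread('pics/side0.png'); cv2.imwrite('pics/side0b.png',cv2.resize(im,(800,600),interpolation=cv2.INTER_CUBIC))
E
```

```text
top [0.35747071 0.01332391 1.55077306]
side [ 0.14724232 -0.77092075  0.75351455]
wrist [0.14794761 0.56186154 0.38388424]
{'time': 0.15, 'joints': array([ 1.15202482e+00,  3.20157971e-01,  1.56536080e+00,  4.99880486e-06,
        1.25740864e+00, -1.99803202e-02]), 'joint_velocities': array([ 0.00039188, -0.00203636, -0.00243313, -0.00146619,  0.00019189,
       -0.00038935]), 'joint_efforts': array([-9.40360724e-05, -4.12768579e+01, -2.32157868e+01,  7.27784028e-02,
        4.34427056e-02, -9.36563970e-05]), 'eef_pos': array([0.22311353, 0.5295508 , 0.21332075]), 'tool_rot': array([-3.14025826e+00, -3.14193993e-05,  2.74279990e+00]), 'force': array([ 0.58409505, -0.07242424,  0.1295539 ]), 'ft_torque': array([1.37250587e-06, 2.43289351e-02, 8.29044223e-03]), 'finger_force': 0.0, 'opening': 1.0018614802515495}
```

View pics/top0b.png

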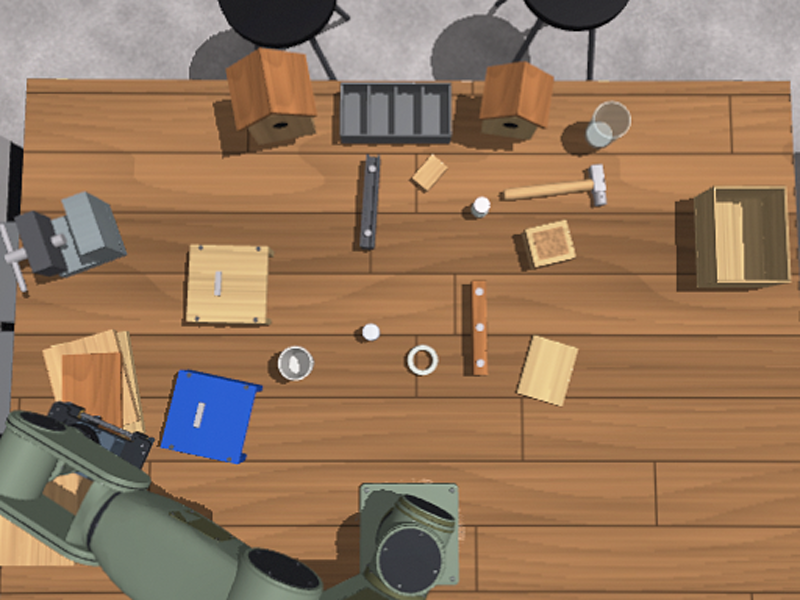

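View pics/side0b.png

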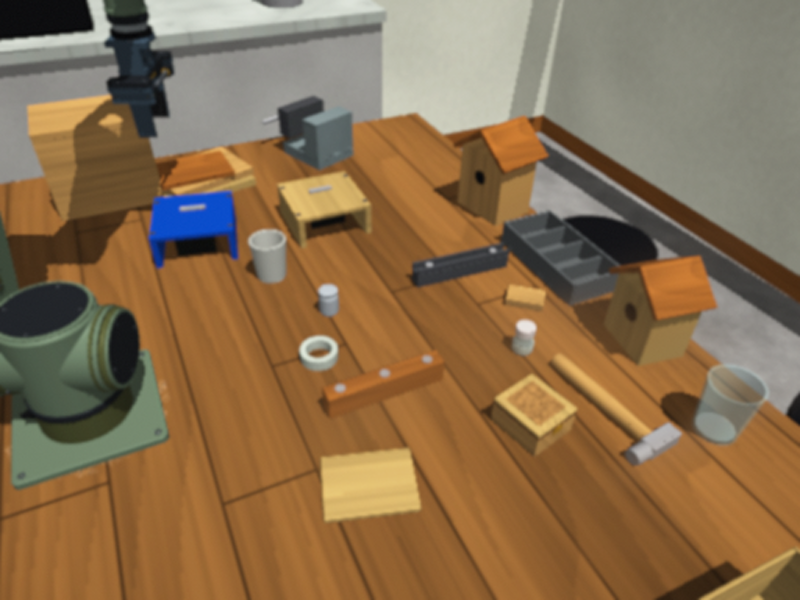

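The top view shows the box near (549,244), the jig at (228,285), the batten at (480,328) with the pot at (480,207), and the clamp bar at (370,203) with the tin at (370,331), all in 800x600 pixels. I'll zoom in for the corners.

```bash
python3 - <<'E'
from h import *
im=cv2.imread('pics/top0.png')
a=cv2.resize(im[95:250,110:250],None,fx=4,fy=4,interpolation=cv2.INTER_CUBIC)[:600,:400]  # jig etc u=110+x/4
a=cv2.resize(im[95:245,112:212],(400,600),interpolation=cv2.INTER_CUBIC)
b=cv2.resize(im[95:245,280:380],(400,600),interpolation=cv2.INTER_CUBIC)
cv2.imwrite('pics/c1.png',np.hstack([a,b]))
E
```

```text
(no output)
```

View pics/c1.png

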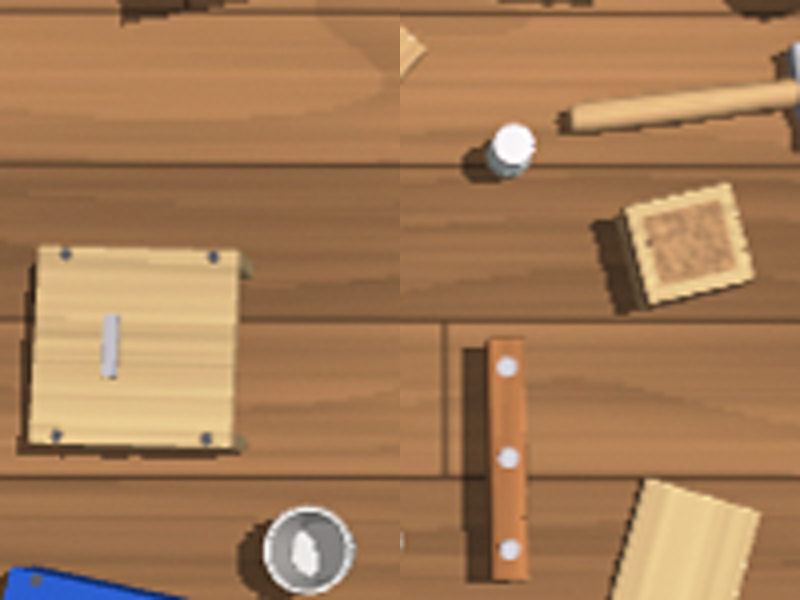

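```bash
cat > m.py <<'E'
from h import *
def L(x,y): return (112+(x+.5)/4-.5,95+(y+.5)/4-.5)
def Rr(x,y): return (280+(x-400+.5)/4-.5,95+(y+.5)/4-.5)
def F(x,y): return ((x+.5)/1.5625-.5,(y+.5)/1.5625-.5)
np.set_printoptions(precision=4,suppress=True)
def q(n,f,P,z):
    X=pt('top0',[f(*p) for p in P],z); c=X.mean(0); print(n,c[:2]);
    if len(P)==4:
        e=[X[(i+1)%4]-X[i] for i in range(4)]; print('  sides',[round(float(np.linalg.norm(v)),4) for v in e],'ang',[round(float(np.degrees(np.arctan2(v[1],v[0]))),1) for v in e]); print(X[:,:2].tolist())
q('jig',L,[(37,246),(240,251),(233,449),(28,443)],.07)
q('box',Rr,[(622,208),(730,182),(755,273),(651,307)],.05)
q('batten',Rr,[(488,339),(524,339),(527,580),(492,580)],.045)
q('bar',F,[(365,156),(380,156),(375,249),(360,248)],.042)
q('pot',Rr,[(513,146)],.055)
q('tin',F,[(371,331)],.05)
q('cup',L,[(308,549)],.085)
q('hammer tip',Rr,[(570,120)],.02)
q('tape',F,[(422,360)],.022)
E
python3 m.py
```

```text
jig [0.5186 0.3789]
  sides [0.165, 0.1615, 0.165, 0.1606] ang [-91.3, 179.1, 88.4, -0.9]
[[0.6010076063066103, 0.4601007375209437], [0.5972065467491959, 0.2951337991225886], [0.43573046287065753, 0.2977756419058842], [0.440472130320934, 0.4627095300836016]]
box [ 0.6085 -0.2977]
  sides [0.0926, 0.0786, 0.0909, 0.0858] ang [-76.3, -165.9, 108.2, 15.4]
[[0.6372335009029948, -0.24222526280412732], [0.6591745247356905, -0.3321669212436002], [0.5829275832357628, -0.3513210008285545], [0.5545254710996164, -0.2649651430957075]]
batten [ 0.4294 -0.1462]
  sides [0.0298, 0.198, 0.0286, 0.198] ang [-89.9, -179.9, 90.1, 0.5]
[[0.5283818140952594, -0.13075159275320888], [0.5284145177445569, -0.16050855560857458], [0.33046489532224493, -0.16101854907995153], [0.33043707828112645, -0.13244633755274082]]
bar [0.6977 0.0851]
  sides [0.0323, 0.2025, 0.032, 0.2003] ang [-89.9, 177.2, 86.2, -2.7]
[[0.7982420468957745, 0.09643323788794497], [0.7983131377360821, 0.06414900449006343], [0.5960418683385583, 0.07398109893765148], [0.5981448785029986, 0.10589876489825263]]
pot [ 0.6883 -0.1517]
tin [0.4213 0.0812]
cup [0.3555 0.2339]
hammer tip [ 0.7185 -0.2042]
tape [ 0.361  -0.0262]
```

Call:
step_arm --travel '[[-3,-2.9,0],[-3,-2.9,0],[-3,-2.9,0],[-3,-2.9,0],[-3,-2.9,0],[-3,-2.9,0],[-3,-2.9,0],[-3,-2.9,0]]' --rot '[[0,0,0],[0,0,0],[0,0,0],[0,0,0],[0,0,0],[0,0,0],[0,0,0],[0,0,0]]' --gripper 5

```text
time: 0.95
eef_pos: [0.3546, 0.2212, 0.2139]
tool_rot: [3.142, 0.0, 2.743]
force: [0.9, 0.6, -0.3]
opening: 0.546
finger_force: 0.0
```

Call:
step_arm --travel '[[0,0,0],[0,0,0],[0,0,0],[0,0,0],[0,0,0],[0,0,0],[0,0,0],[0,0,0]]' --rot '[[0,0,6.5],[0,0,6.5],[0,0,6.5],[0,0,6.5],[0,0,6.5],[0,0,6.5],[0,0,6.5],[0,0,6.5]]'

```text
time: 1.75
eef_pos: [0.3541, 0.2228, 0.2137]
tool_rot: [-3.141, 0.0, 1.831]
force: [0.3, 0.1, 0.1]
opening: 0.546
finger_force: 0.0
```

```bash
cat > plan.py <<'E'
from h import *
import sys
np.set_printoptions(precision=3,suppress=True)
def rel(tx,ty,tz=None):
    s=sensors.get_state(); p=s['eef_pos']; y=s['tool_rot'][2]
    D=np.array([tx-p[0],ty-p[1],(tz if tz is not None else p[2])-p[2]])
    X=np.array([np.cos(y),np.sin(y),0]);Y=np.array([np.sin(y),-np.cos(y),0])
    print('t',s['time'],'p',p,'rpy',np.degrees(s['tool_rot']),'F',s['force'],'tool cm',D@X*100,D@Y*100,-D[2]*100)
E
python3 - <<'E'
from plan import *
rel(.632,-.386)
E
```

```text
t 1.75 p [0.354 0.223 0.214] rpy [-179.97     0.004  104.881] F [0.254 0.136 0.096] tool cm -65.97165440242277 11.220451791091268 -0.0
```

Call:
step_arm --travel '[[-4,0.7,0],[-4,0.7,0],[-4,0.7,0],[-4,0.7,0],[-4,0.7,0],[-4,0.7,0],[-4,0.7,0],[-4,0.7,0]]' --rot '[[0,0,0],[0,0,0],[0,0,0],[0,0,0],[0,0,0],[0,0,0],[0,0,0],[0,0,0]]'

```text
time: 2.55
eef_pos: [0.4924, -0.073, 0.2138]
tool_rot: [-3.142, -0.0, 1.835]
force: [1.3, 0.7, 0.2]
opening: 0.551
finger_force: 0.0
```

Call:
step_arm --travel '[[-4,0.7,0],[-4,0.7,0],[-4,0.7,0],[-4,0.7,0],[-4,0.7,0],[-4,0.7,0],[-4,0.7,0],[-4,0.7,0]]' --rot '[[0,0,0],[0,0,0],[0,0,0],[0,0,0],[0,0,0],[0,0,0],[0,0,0],[0,0,0]]'

```text
time: 3.35
eef_pos: [0.6301, -0.367, 0.2133]
tool_rot: [-3.141, -0.001, 1.835]
force: [0.8, -1.1, 0.4]
opening: 0.553
finger_force: 0.0
```

```bash
python3 - <<'E'
from plan import *
rel(.632,-.386)
grab('wrist','w1');grab('top','t1')
a=cv2.imread('pics/w1.png');b=cv2.imread('pics/t1.png')[95:245,100:400]
cv2.imwrite('pics/w1t1.png',np.hstack([cv2.resize(a,(800,600),interpolation=cv2.INTER_CUBIC)]))
cv2.imwrite('pics/t1c.png',cv2.resize(b,(800,400),interpolation=cv2.INTER_CUBIC))
E
```

```text
t 3.35 p [ 0.63  -0.367  0.213] rpy [-179.972   -0.046  105.142] F [ 0.819 -1.088  0.379] tool cm -1.8811162749003931 -0.3077604643253954 -0.0
```

View pics/w1t1.png

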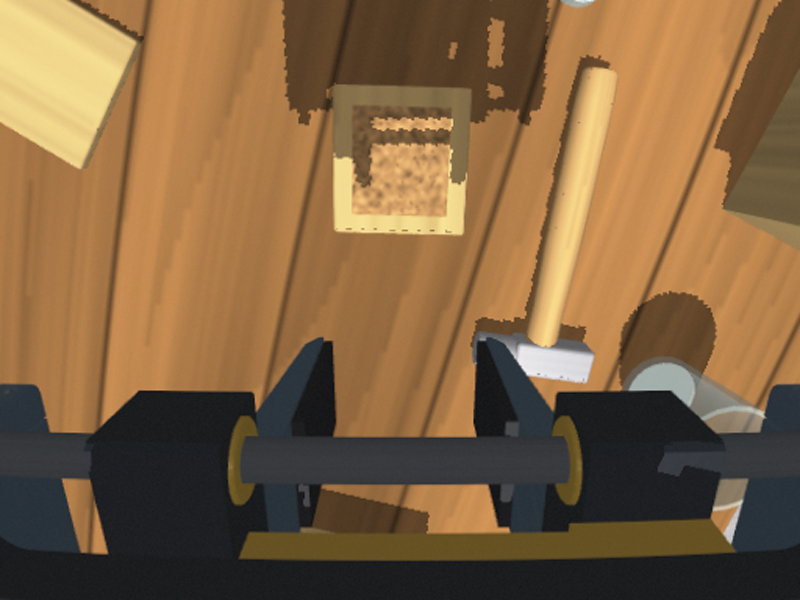

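The wrist view shows the lid corners at (333,85), (471,88), (464,235) and (333,233). The hammer head spans (473,333) to (592,380), and the glass stands at (665,385).

```bash
python3 - <<'E'
from plan import *
F=lambda x,y:((x+.5)/1.5625-.5,(y+.5)/1.5625-.5)
X=pt('w1',[F(*p) for p in [(333,85),(471,88),(464,235),(333,233)]],.05);print(X,X.mean(0))
for i in range(4):
    v=X[(i+1)%4]-X[i];print(np.linalg.norm(v),np.degrees(np.arctan2(v[1],v[0])))
print('hammer',pt('w1',[F(*p) for p in [(473,340),(490,332),(592,360),(590,382),(525,375),(600,70)]],.025))
print('glass',pt('w1',[F(*p) for p in [(665,385)]],0))
d=np.array([np.cos(np.radians(105)),np.sin(np.radians(105))])
c=sensors.get_state()['eef_pos'][:2]
print('finger fronts/backs px', pr('w1',[[*(c+.016*d+s*np.array([d[1],-d[0]])),.2133] for s in(-.038,-.025,.025,.038)])*1.5625)
E
```

```text
[[ 0.558 -0.265  0.05 ]
 [ 0.638 -0.245  0.05 ]
 [ 0.66  -0.331  0.05 ]
 [ 0.579 -0.352  0.05 ]] [ 0.609 -0.298  0.05 ]
0.0827468678791397 13.888288372033172
0.0891283601202191 -75.99738694388752
0.08405710482961366 -165.78940009720398
0.08960817345558073 103.1650619297918
hammer [[ 0.693 -0.407  0.025]
 [ 0.703 -0.398  0.025]
 [ 0.784 -0.399  0.025]
 [ 0.789 -0.416  0.025]
 [ 0.739 -0.424  0.025]
 [ 0.718 -0.208  0.025]]
glass [[ 0.863 -0.412  0.   ]]
finger fronts/backs px [[294.478 350.215]
 [331.381 350.373]
 [474.09  350.648]
 [511.018 350.633]]
```

Call:
step_arm --travel '[[-0.9,-0.4,0],[0,0,3.5],[0,0,3.5],[0,0,3.5],[0,0,3.5],[0,0,3.5],[0,0,2],[0,0,0]]' --rot '[[0,0,1.3],[0,0,0],[0,0,0],[0,0,0],[0,0,0],[0,0,0],[0,0,0],[0,0,0]]'

```text
time: 4.25
eef_pos: [0.6256, -0.3731, 0.0155]
tool_rot: [-3.136, -0.006, 1.813]
force: [0.0, 0.1, 0.3]
opening: 0.547
finger_force: 0.0
```

```bash
cat > path.py <<'E'
from plan import *
from scipy.interpolate import CubicSpline
from scipy.optimize import minimize
M=np.array([.5165,.2965]); JY=np.radians(-1.2)   # mouth, jig yaw
def rect(c,w,h,n=9):
    a=np.linspace(-1,1,n); return np.array([(c[0]+w/2*i,c[1]+h/2*j) for i in a for j in a])
def disc(c,r): a=np.linspace(0,2*np.pi,24); return np.c_[c[0]+r*np.cos(a),c[1]+r*np.sin(a)]
OB={'batten':rect((.4294,-.1462),.2,.03,21),'bar':rect((.6977,.0851),.2,.034,21),'pot':disc((.6883,-.1517),.018),'tin':disc((.4213,.0812),.018)}
def clear(C,th):
    out={}
    for k,P in OB.items():
        m=9
        for c,t in zip(C,th):
            d=np.array([np.cos(t),np.sin(t)]);n=np.array([d[1],-d[0]])
            q=np.c_[np.abs((P-c)@n)-.042,np.abs((P-c)@d)-.045]
            m=min(m,np.min(np.linalg.norm(np.maximum(q,0),axis=1)+np.minimum(q.max(1),0)))
        out[k]=m
    return out
def spline(c0,th0,ks):
    sl=lambda t:1/np.tan(t)
    ye=.20; xe=M[0]-(M[1]-ye)*sl(np.pi/2+JY)
    y=[c0[1]]+[k[0] for k in ks]+[ye]; x=[c0[0]]+[k[1] for k in ks]+[xe]
    return CubicSpline(y,x,bc_type=((1,sl(th0)),(1,sl(np.pi/2+JY))))
def samp(cs,n=60):
    y=np.linspace(cs.x[0],cs.x[-1],n); return np.c_[cs(y),y],np.pi/2-np.arctan(cs(y,1))
def opt(c0,th0,ys=(-.15,-.03,.085),x0=(.597,.565,.523)):
    ys,x0=zip(*[(a,b) for a,b in zip(ys,x0) if a>c0[1]+.03])
    def f(x):
        cs=spline(c0,th0,list(zip(ys,x)));C,th=samp(cs,40)
        k=np.abs(cs(C[:,1],2)).max()
        return -min(min(clear(C,th).values()),.024)+.003*max(0,k-5)+.0002*k
    r=minimize(f,x0,method='Nelder-Mead',options=dict(maxiter=120)); cs=spline(c0,th0,list(zip(ys,r.x)))
    C,th=samp(cs); print('knots',r.x,'clear',clear(C,th),'kmax',np.abs(cs(C[:,1],2)).max(),'th range',np.degrees([th.min(),th.max()]))
    return cs
def rows(cs,p,yaw,off,step=.01,yend=None,n=64):
    # p: commanded TCP xy, yaw rad; off: TCP to box centre
    y=cs.x[0]; i=0; yend=yend or cs.x[-1]; T=[];Ro=[]
    while y<yend-1e-6 and i<n:
        y=min(yend,y+step/np.hypot(1,cs(y,1))); t=np.pi/2-np.arctan(cs(y,1))
        tgt=np.array([cs(y),y])-off*np.array([np.cos(t),np.sin(t)])
        X=np.array([np.cos(yaw),np.sin(yaw)]);Y=np.array([X[1],-X[0]])
        a,b=np.round((tgt-p)@X*100,2),np.round((tgt-p)@Y*100,2); r=np.round(-np.degrees(t-yaw),1)
        T.append([float(a),float(b),0]);Ro.append([0,0,float(r)])
        p=p+(a*X+b*Y)/100; yaw=yaw-np.radians(r); i+=1
        if i%8==0 or y>=yend-1e-6: print(T,Ro,'-> box',np.round([cs(y),y],3),round(np.degrees(t),1)); T=[];Ro=[]
E
python3 - <<'E'
from path import *
rel(.628,-.3765,.018)
s=sensors.get_state(); 
c=np.array([.609,-.298]);t=np.radians(103.8)
cs=opt(c,t)
d=np.array([np.cos(t),np.sin(t)]);n=np.array([d[1],-d[0]])
print('TCP rel box: along',(s['eef_pos'][:2]-c)@d,'lat',(s['eef_pos'][:2]-c)@n)
rows(cs,c-.061*d,t,.061)
E
```

```text
t 4.25 p [ 0.626 -0.373  0.015] rpy [-179.687   -0.33   103.855] F [0.049 0.057 0.313] tool cm -0.39016390547359375 0.1552583341145123 -0.2545159096050947
knots [0.598 0.568 0.522] clear {'batten': np.float64(0.024075376275374573), 'bar': np.float64(0.02405373685941086), 'pot': np.float64(0.027085459278866655), 'tin': np.float64(0.03627630063791433)} kmax 4.968690853838541 th range [ 88.8  114.13]
TCP rel box: along -0.07686603444014588 lat -0.001829664703308452
[[1.0, -0.24, 0], [1.0, -0.23, 0], [1.0, -0.2, 0], [1.0, -0.17, 0], [1.0, -0.14, 0], [1.0, -0.12, 0], [1.0, -0.09, 0], [1.01, -0.06, 0]] [[0, 0, 2.5], [0, 0, 2.3], [0, 0, 2.0], [0, 0, 1.8], [0, 0, 1.5], [0, 0, 1.2], [0, 0, 0.9], [0, 0, 0.6]] -> box [ 0.601 -0.219] 91.0
[[1.0, -0.03, 0], [1.0, 0.01, 0], [1.0, 0.03, 0], [1.0, 0.06, 0], [1.0, 0.09, 0], [1.0, 0.12, 0], [1.0, 0.14, 0], [1.01, 0.16, 0]] [[0, 0, 0.3], [0, 0, -0.0], [0, 0, -0.4], [0, 0, -0.6], [0, 0, -0.9], [0, 0, -1.2], [0, 0, -1.5], [0, 0, -1.6]] -> box [ 0.597 -0.139] 96.9
[[1.0, 0.15, 0], [1.0, 0.15, 0], [1.01, 0.15, 0], [1.0, 0.14, 0], [1.01, 0.13, 0], [1.0, 0.1
[... 439 characters left out ...]
 0.014] 114.1
[[1.0, -0.03, 0], [0.99, -0.05, 0], [1.0, -0.08, 0], [1.0, -0.11, 0], [1.0, -0.14, 0], [0.99, -0.17, 0], [1.0, -0.21, 0], [1.0, -0.24, 0]] [[0, 0, 0.3], [0, 0, 0.6], [0, 0, 0.8], [0, 0, 1.1], [0, 0, 1.5], [0, 0, 1.7], [0, 0, 2.1], [0, 0, 2.5]] -> box [0.522 0.088] 103.5
[[1.0, -0.24, 0], [1.0, -0.22, 0], [1.0, -0.21, 0], [1.01, -0.18, 0], [1.0, -0.15, 0], [1.0, -0.14, 0], [1.0, -0.11, 0], [1.0, -0.08, 0]] [[0, 0, 2.4], [0, 0, 2.3], [0, 0, 2.1], [0, 0, 1.9], [0, 0, 1.6], [0, 0, 1.3], [0, 0, 1.2], [0, 0, 0.8]] -> box [0.514 0.167] 89.9
[[1.0, -0.06, 0], [1.0, -0.04, 0], [1.0, -0.01, 0], [0.26, 0.0, 0]] [[0, 0, 0.7], [0, 0, 0.3], [0, 0, 0.1], [0, 0, 0.0]] -> box [0.514 0.2  ] 88.8
```

Call:
step_arm --travel '[[0.4,0.2,-0.2],[0.4,0,0],[0.3,0,0],[0.2,0,0],[0.2,0,0],[0.2,0,0],[0.2,0,0],[0.2,0,0]]' --rot '[[0,0,0],[0,0,0],[0,0,0],[0,0,0],[0,0,0],[0,0,0],[0,0,0],[0,0,0]]'

```text
time: 5.05
eef_pos: [0.6257, -0.3554, 0.0215]
tool_rot: [3.14, 0.002, 1.813]
force: [1.1, -2.8, 1.7]
opening: 0.55
finger_force: 1.6
```

```bash
python3 - <<'E'
from path import *
rel(.628,-.3765,.018)
grab('wrist','w2')
a=cv2.imread('pics/w2.png')
cv2.imwrite('pics/w2b.png',cv2.resize(a,(800,600),interpolation=cv2.INTER_CUBIC))
E
```

```text
t 5.05 p [ 0.626 -0.355  0.021] rpy [179.935   0.125 103.853] F [ 1.077 -2.772  1.695] tool cm -2.107297749353377 -0.2790319272567854 0.346539970939172
```

View pics/w2b.png

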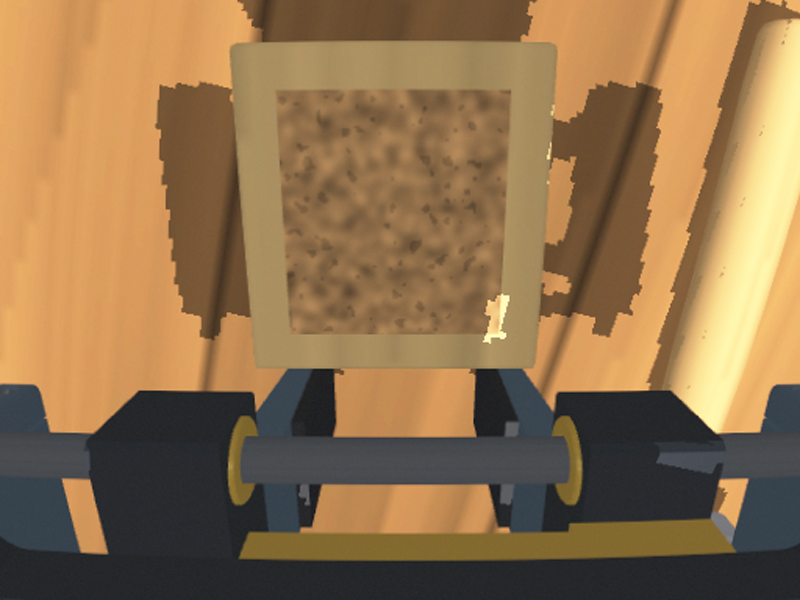

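Both fingers touch the box squarely. The lid corners are at (232,44), (557,43), (536,368) and (257,368).

```bash
cat >> path.py <<'E'
def boxpose(f,Q):
    X=pt(f,[((x+.5)/1.5625-.5,(y+.5)/1.5625-.5) for x,y in Q],.05)[:,:2]
    # order: front-left, front-right, rear-right, rear-left ; rigid fit to 84x90
    L=np.array([(-42,45),(42,45),(42,-45),(-42,-45)])/1e3; c=X.mean(0); U,S,V=np.linalg.svd(L.T@(X-c)); R=(V.T@np.diag([1,np.sign(np.linalg.det(V.T@U.T))])@U.T)
    print('resid mm',np.linalg.norm((L@R.T+c)-X,axis=1)*1e3)
    return c,np.pi/2+np.arctan2(R[1,0],R[0,0])
def relbox(c,t,f=1):
    s=sensors.get_state();p=s['eef_pos'][:2];d=np.array([np.cos(t),np.sin(t)]);n=np.array([d[1],-d[0]])
    print('box',c,'th',np.degrees(t),'off',(c-p)@d,'lat tcp',(p-c)@n,'yaw',np.degrees(s['tool_rot'][2]),'F',s['force']); return p,s['tool_rot'][2],(c-p)@d
def drift(a,b):
    import cv2
    A,B=[cv2.cvtColor(np.load('pics/'+k+'.npz')['im'],cv2.COLOR_RGB2GRAY) for k in(a,b)]
    m=np.zeros_like(A); m[20:245,140:365]=1
    o=cv2.SIFT_create(600,contrastThreshold=.01); ka,da=o.detectAndCompute(A,m); kb,db=o.detectAndCompute(B,m)
    g=[x for x,y in cv2.BFMatcher().knnMatch(da,db,k=2) if x.distance<.8*y.distance]
    H,i=cv2.estimateAffinePartial2D(np.float32([ka[x.queryIdx].pt for x in g]),np.float32([kb[x.trainIdx].pt for x in g]),ransacReprojThreshold=1.5)
    c=np.array([252,132,1.]); print('drift px at lid centre',H@c-c[:2],'rot deg',np.degrees(np.arctan2(H[1,0],H[0,0])),'inliers',i.sum(),len(g)); return H
E
python3 - <<'E'
from path import *
c,t=boxpose('w2',[(232,44),(557,43),(536,368),(257,368)])
p,y,off=relbox(c,t)
cs=opt(c,t)
rows(cs,p,y,off)
E
```

```text
resid mm [1.346 1.37  1.022 1.135]
box [ 0.608 -0.294] th 103.88619012174577 off 0.06273460541147999 lat tcp 0.00222746472500975 yaw 103.85416318409031 F [ 1.156 -2.137  1.468]
knots [0.598 0.569 0.522] clear {'batten': np.float64(0.023914275820955767), 'bar': np.float64(0.023911840742259112), 'pot': np.float64(0.02748782096285616), 'tin': np.float64(0.03617913169247089)} kmax 5.054477986797446 th range [ 88.786 114.317]
[[1.0, -0.48, 0], [1.0, -0.23, 0], [1.0, -0.21, 0], [1.0, -0.18, 0], [1.0, -0.15, 0], [1.01, -0.12, 0], [1.0, -0.09, 0], [1.0, -0.06, 0]] [[0, 0, 2.5], [0, 0, 2.3], [0, 0, 2.1], [0, 0, 1.8], [0, 0, 1.5], [0, 0, 1.2], [0, 0, 0.9], [0, 0, 0.6]] -> box [ 0.6   -0.215] 91.0
[[1.0, -0.03, 0], [1.0, 0.0, 0], [1.0, 0.04, 0], [1.0, 0.06, 0], [1.0, 0.1, 0], [1.0, 0.13, 0], [1.0, 0.16, 0], [1.01, 0.15, 0]] [[0, 0, 0.3], [0, 0, -0.1], [0, 0, -0.3], [0, 0, -0.7], [0, 0, -0.9], [0, 0, -1.3], [0, 0, -1.5], [0, 0, -1.6]] -> box [ 0.597 -0.135] 97.0
[[1.0, 0.16, 0], [1.0, 0.15, 0], [1.01, 0.14, 0], [1.0, 0.15, 0], [1.01, 0.14, 0], [1.0, 0.14, 0], [1.01, 0.13, 0], [1.0, 0.13, 0]] [[0
[... 364 characters left out ...]
0.2], [0, 0, 0.1]] -> box [0.548 0.017] 114.2
[[1.0, -0.04, 0], [1.0, -0.07, 0], [0.99, -0.09, 0], [1.0, -0.13, 0], [1.0, -0.15, 0], [1.0, -0.19, 0], [1.0, -0.24, 0], [1.0, -0.26, 0]] [[0, 0, 0.4], [0, 0, 0.7], [0, 0, 0.9], [0, 0, 1.2], [0, 0, 1.6], [0, 0, 1.9], [0, 0, 2.3], [0, 0, 2.5]] -> box [0.521 0.092] 102.7
[[1.0, -0.24, 0], [1.0, -0.23, 0], [1.0, -0.2, 0], [1.0, -0.18, 0], [1.0, -0.16, 0], [1.0, -0.13, 0], [1.0, -0.1, 0], [1.0, -0.08, 0]] [[0, 0, 2.5], [0, 0, 2.2], [0, 0, 2.0], [0, 0, 1.9], [0, 0, 1.5], [0, 0, 1.3], [0, 0, 1.0], [0, 0, 0.8]] -> box [0.514 0.171] 89.5
[[1.0, -0.05, 0], [1.0, -0.02, 0], [0.91, -0.0, 0]] [[0, 0, 0.5], [0, 0, 0.3], [0, 0, -0.0]] -> box [0.514 0.2  ] 88.8
```

Call:
step_arm --travel '[[1,-0.25,0],[1,-0.25,0],[1,-0.2,0],[1,-0.2,0],[1,-0.15,0],[1,-0.1,0],[1,-0.1,0],[1,-0.05,0]]' --rot '[[0,0,2.5],[0,0,2.3],[0,0,2.1],[0,0,1.8],[0,0,1.5],[0,0,1.2],[0,0,0.9],[0,0,0.6]]'

```text
time: 5.9
eef_pos: [0.603, -0.2772, 0.0213]
tool_rot: [3.141, 0.001, 1.587]
force: [-0.4, -3.4, 3.2]
opening: 0.547
finger_force: 2.0
```

Call:
step_arm --travel '[[0,0,0]]' --rot '[[0,0,0]]'

```text
time: 6.0
eef_pos: [0.6025, -0.2752, 0.0208]
tool_rot: [-3.141, -0.002, 1.588]
force: [-0.9, -0.1, -0.3]
opening: 0.549
finger_force: 0.0
```

```bash
python3 - <<'E'
from path import *
rel(.6,-.278,.018)
grab('wrist','w3'); H=drift('w2','w3')
Q=np.array([(232,44),(557,43),(536,368),(257,368)])/1.5625; Q2=(Q@H[:,:2].T+H[:,2])*1.5625; print(Q2)
c,t=boxpose('w3',Q2); relbox(c,t)
E
```

```text
t 6.0 p [ 0.603 -0.275  0.021] rpy [-179.938   -0.115   90.977] F [-0.858 -0.055 -0.331] tool cm -0.27868317892390987 -0.2582196044919702 0.27847086041258884
drift px at lid centre [ 0.62  -0.664] rot deg 0.15556364771098605 inliers 140 161
[[232.868  41.977]
 [558.961  41.859]
 [537.006 367.892]
 [257.069 367.132]]
resid mm [1.319 1.375 1.093 1.185]
box [ 0.599 -0.212] th 90.88384804466553 off 0.06392954091987689 lat tcp 0.002087504558568418 yaw 90.98400026368252 F [-0.158 -0.397  0.583]
```

Call:
step_arm --travel '[[1,-0.05,0],[1,0,0],[1,0.05,0],[1,0.05,0],[1,0.1,0],[1,0.15,0],[1,0.15,0],[1,0.15,0]]' --rot '[[0,0,0.3],[0,0,-0.1],[0,0,-0.3],[0,0,-0.7],[0,0,-0.9],[0,0,-1.3],[0,0,-1.5],[0,0,-1.6]]'

```text
time: 6.85
eef_pos: [0.6061, -0.1959, 0.021]
tool_rot: [3.141, -0.0, 1.696]
force: [0.6, -1.3, -1.8]
opening: 0.551
finger_force: 0.8
```

```bash
cat >> path.py <<'E'
def look(k,prev='w2',go=True,**kw):
    grab('wrist',k); H=drift(prev,k)
    Q=np.array([(232,44),(557,43),(536,368),(257,368)])/1.5625
    c,t=boxpose(k,(Q@H[:,:2].T+H[:,2])*1.5625); p,y,off=relbox(c,t); print('time',sensors.get_state()['time'],'z',sensors.get_state()['eef_pos'][2])
    if go:
        s=np.array([np.sin(t),-np.cos(t)]); lat=(p-c)@s   # keep the sideways offset as it is
        cs=opt(c,t); rows(cs,p-lat*s,y,off,**kw)
E
python3 -c "
from path import *
look('w4',n=24)"
```

```text
drift px at lid centre [0.619 0.031] rot deg 0.056333617311612426 inliers 159 163
resid mm [1.3   1.35  1.012 1.133]
box [ 0.596 -0.133] th 97.18731347756703 off 0.06148609165450195 lat tcp 0.002023858673675019 yaw 97.25433308024351 F [-0.357  0.763  0.127]
time 6.9 z 0.02089399224343003
knots [0.567 0.523] clear {'batten': np.float64(0.023708857656986486), 'bar': np.float64(0.0238025632390741), 'pot': np.float64(0.027389563193000177), 'tin': np.float64(0.03794840631378892)} kmax 4.0330926500611115 th range [ 88.8   112.829]
[[1.01, 0.21, 0], [1.0, 0.19, 0], [1.01, 0.17, 0], [1.0, 0.16, 0], [1.01, 0.15, 0], [1.0, 0.13, 0], [1.01, 0.11, 0], [1.0, 0.1, 0]] [[0, 0, -2.0], [0, 0, -2.0], [0, 0, -1.8], [0, 0, -1.6], [0, 0, -1.4], [0, 0, -1.4], [0, 0, -1.1], [0, 0, -1.1]] -> box [ 0.576 -0.056] 109.6
[[1.01, 0.1, 0], [1.0, 0.07, 0], [1.0, 0.07, 0], [1.01, 0.05, 0], [1.0, 0.02, 0], [1.0, 0.01, 0], [1.0, -0.01, 0], [1.0, -0.03, 0]] [[0, 0, -0.9], [0, 0, -0.8], [0, 0, -0.6], [0, 0, -0.5], [0, 0, -0.3], [0, 0, -0.1], [0, 0, 0.1], [0, 0, 0.3]] -> box [0.547 0.019] 112.4
[[0.99, -0.05, 0], [1.0, -0.07, 0], [1.0, -0.1, 0], [1.0, -0.11, 0], [1.0, -0.14, 0], [0.99, -0.17, 0], [1.0, -0.19, 0], [1.0, -0.21, 0]] [[0, 0, 0.6], [0, 0, 0.7], [0, 0, 0.9], [0, 0, 1.2], [0, 0, 1.4], [0, 0, 1.7], [0, 0, 2.0], [0, 0, 2.1]] -> box [0.521 0.094] 101.9
```

Call:
step_arm --travel '[[1,0.2,0],[1,0.2,0],[1,0.15,0],[1,0.15,0],[1,0.15,0],[1,0.15,0],[1,0.1,0],[1,0.1,0]]' --rot '[[0,0,-2],[0,0,-2],[0,0,-1.8],[0,0,-1.6],[0,0,-1.4],[0,0,-1.4],[0,0,-1.1],[0,0,-1.1]]'

```text
time: 7.7
eef_pos: [0.5992, -0.1157, 0.021]
tool_rot: [3.141, 0.0, 1.912]
force: [1.3, -1.9, 0.2]
opening: 0.547
finger_force: 1.2
```

Call:
step_arm --travel '[[1,0.1,0],[1,0.05,0],[1,0.05,0],[1,0.05,0],[1,0,0],[1,0,0],[1,0,0],[0,0,0]]' --rot '[[0,0,-0.9],[0,0,-0.8],[0,0,-0.6],[0,0,-0.5],[0,0,-0.3],[0,0,-0.1],[0,0,0.1],[0,0,0]]'

```text
time: 8.5
eef_pos: [0.5746, -0.0488, 0.0207]
tool_rot: [-3.14, -0.002, 1.965]
force: [-0.1, -0.1, -0.3]
opening: 0.553
finger_force: 0.0
```

```bash
python3 -c "
from path import *
look('w5',n=24)
grab('top','t5')
cv2.imwrite('pics/w5b.png',cv2.resize(cv2.imread('pics/w5.png'),(800,600),interpolation=cv2.INTER_CUBIC))
"
```

```text
drift px at lid centre [ 2.279 -1.342] rot deg 0.12294374655092608 inliers 157 181
resid mm [1.256 1.372 1.03  1.202]
box [0.549 0.01 ] th 112.56688434413107 off 0.06440751854878198 lat tcp 0.001313048743713088 yaw 112.58284968305159 F [ 0.944 -0.052  0.581]
time 8.55 z 0.020663569488571388
knots [0.525] clear {'batten': np.float64(0.08315646098420236), 'bar': np.float64(0.024015234224334624), 'pot': np.float64(0.1413598891262719), 'tin': np.float64(0.03982721727777116)} kmax 2.8300862701867375 th range [ 88.8   112.567]
[[1.0, -0.11, 0], [0.99, -0.11, 0], [1.0, -0.12, 0], [1.0, -0.12, 0], [1.0, -0.14, 0], [1.0, -0.13, 0], [1.0, -0.15, 0], [0.99, -0.15, 0]] [[0, 0, 1.0], [0, 0, 1.1], [0, 0, 1.2], [0, 0, 1.2], [0, 0, 1.3], [0, 0, 1.3], [0, 0, 1.4], [0, 0, 1.5]] -> box [0.525 0.085] 102.6
[[1.0, -0.16, 0], [1.0, -0.15, 0], [1.0, -0.14, 0], [1.0, -0.14, 0], [1.0, -0.14, 0], [1.0, -0.12, 0], [1.0, -0.12, 0], [1.0, -0.12, 0]] [[0, 0, 1.5], [0, 0, 1.4], [0, 0, 1.4], [0, 0, 1.4], [0, 0, 1.2], [0, 0, 1.3], [0, 0, 1.1], [0, 0, 1.1]] -> box [0.515 0.165] 92.1
[[1.01, -0.1, 0], [1.0, -0.1, 0], [1.0, -0.1, 0], [0.55, -0.05, 0]] [[0, 0, 1.1], [0, 0, 0.9], [0, 0, 0.9], [0, 0, 0.5]] -> box [0.514 0.2  ] 88.8
```

View pics/w5b.png

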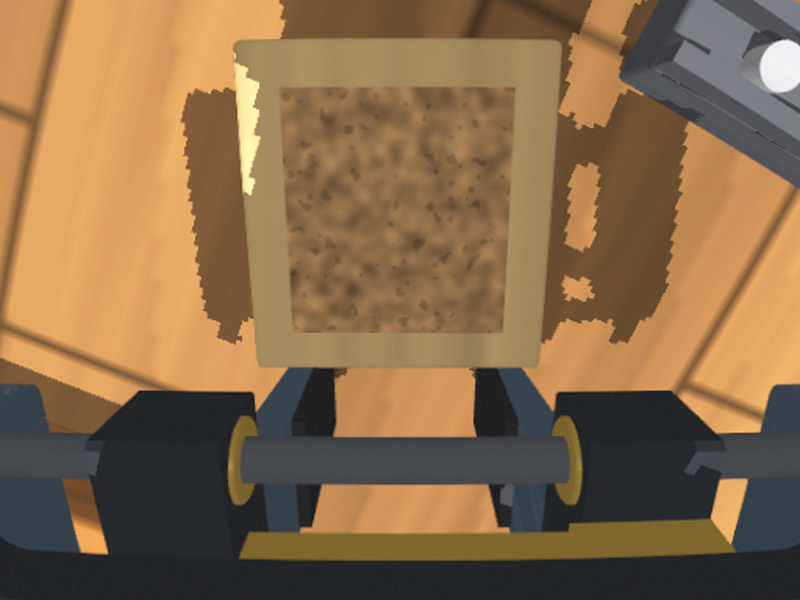

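The box sits square on the fingers, and the bar's corner is at (622,75), clear of it. I'll continue through the second gap.

Call:
step_arm --travel '[[1,-0.1,0],[1,-0.1,0],[1,-0.1,0],[1,-0.1,0],[1,-0.15,0],[1,-0.15,0],[1,-0.15,0],[1,-0.15,0]]' --rot '[[0,0,1],[0,0,1.1],[0,0,1.2],[0,0,1.2],[0,0,1.3],[0,0,1.3],[0,0,1.4],[0,0,1.5]]'

```text
time: 9.4
eef_pos: [0.5411, 0.0219, 0.0208]
tool_rot: [-3.141, 0.0, 1.788]
force: [1.8, -2.2, 0.7]
opening: 0.546
finger_force: 1.1
```

Call:
step_arm --travel '[[1,-0.15,0],[1,-0.15,0],[1,-0.15,0],[0.5,-0.1,0],[0,0,0]]' --rot '[[0,0,1.5],[0,0,1.4],[0,0,1.4],[0,0,0.8],[0,0,0]]'

```text
time: 9.9
eef_pos: [0.529, 0.0559, 0.0208]
tool_rot: [-3.141, -0.001, 1.701]
force: [-1.1, -0.3, -0.0]
opening: 0.545
finger_force: 0.0
```

Call:
step_arm --travel '[[-0.5,0,0],[-1,0,-2],[-1,0,-4],[-1,0,-4],[0,0,-4],[0,0,-4],[0,0,-4],[0,0,0]]' --rot '[[0,0,0],[0,0,0],[0,0,0],[0,0,0],[0,0,0],[0,0,0],[0,0,0],[0,0,0]]'

```text
time: 10.7
eef_pos: [0.537, 0.0202, 0.247]
tool_rot: [3.129, 0.001, 1.7]
force: [0.3, -0.4, 0.3]
opening: 0.547
finger_force: 0.0
```

```bash
python3 -c "
from path import *
grab('wrist','w6')
print(sensors.get_state()['time'],sensors.get_state()['eef_pos'],np.degrees(sensors.get_state()['tool_rot'][2]))
cv2.imwrite('pics/w6b.png',cv2.resize(cv2.imread('pics/w6.png'),(800,600),interpolation=cv2.INTER_CUBIC))
"
```

```text
10.75 [0.535 0.02  0.244] 97.41850147839786
```

View pics/w6b.png

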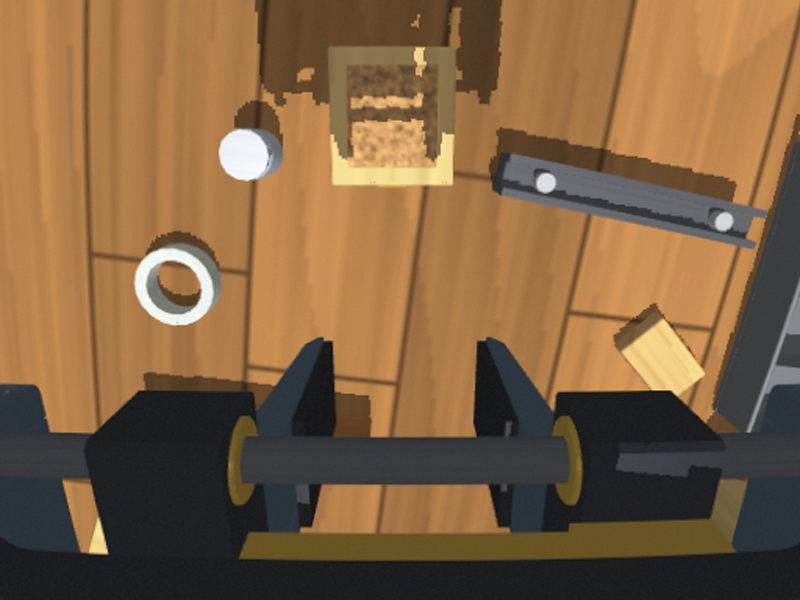

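The box is clear of the tin at (248,155) and the bar tip at (497,190), but the jig is out of view. I'll move forward at this height.

Call:
step_arm --travel '[[3.5,0,0],[3.5,0,0],[3.5,0,0],[3.5,0,0],[0,0,0],[0,0,0]]' --rot '[[0,0,1.7],[0,0,1.7],[0,0,1.7],[0,0,1.7],[0,0,1.7],[0,0,0]]'

```text
time: 11.35
eef_pos: [0.5212, 0.1601, 0.2393]
tool_rot: [-3.139, 0.001, 1.554]
force: [0.4, -0.2, -0.4]
opening: 0.549
finger_force: 0.0
```

```bash
python3 -c "
from path import *
grab('wrist','w7')
s=sensors.get_state();print(s['time'],s['eef_pos'],np.degrees(s['tool_rot']))
cv2.imwrite('pics/w7b.png',cv2.resize(cv2.imread('pics/w7.png'),(800,600),interpolation=cv2.INTER_CUBIC))
"
```

```text
11.4 [0.521 0.159 0.24 ] [-179.86     0.071   88.987]
```

View pics/w7b.png

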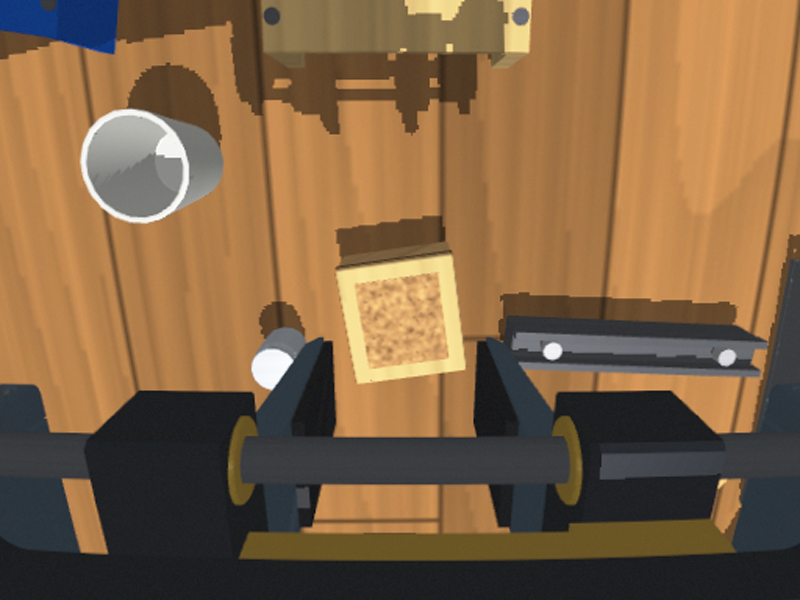

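The jig's front roof edge runs from (263,53) to (531,51). The lid corners are (336,269), (452,252), (466,371) and (358,384).

```bash
python3 -c "
from path import *
F=lambda x,y:((x+.5)/1.5625-.5,(y+.5)/1.5625-.5)
X=pt('w7',[F(263,53),F(531,51)],.07);v=X[1]-X[0];print(X,X.mean(0),np.linalg.norm(v),np.degrees(np.arctan2(v[1],v[0])))
print('bar tip',pt('w7',[F(505,320),F(508,368)],.042))
c,t=boxpose('w7',[(336,269),(452,252),(466,371),(358,384)]);print(c,np.degrees(t))
c,t=boxpose('w6',[(329,47),(455,48),(453,185),(332,185)]);print(c,np.degrees(t))
"
```

```text
[[0.437 0.298 0.07 ]
 [0.599 0.296 0.07 ]] [0.518 0.297 0.07 ] 0.1617242024518751 -0.7073828847287452
bar tip [[0.594 0.116 0.042]
 [0.598 0.077 0.042]]
resid mm [0.771 1.063 1.251 1.193]
[0.519 0.119] 97.16336189904018
resid mm [1.239 1.528 0.915 0.847]
[0.519 0.118] 97.19842986591698
```

Call:
step_arm --travel '[[-3,0.25,0],[-3,0.25,0],[-3,0.25,0],[-2.8,0.25,0],[0,0,0],[0,0,0],[0,0,0]]' --rot '[[0,0,0],[0,0,0],[0,0,0],[0,0,0],[0,0,-4.1],[0,0,-4.1],[0,0,0]]'

```text
time: 12.1
eef_pos: [0.5293, 0.0403, 0.2405]
tool_rot: [-3.141, 0.0, 1.693]
force: [0.4, 0.1, -0.0]
opening: 0.547
finger_force: 0.0
```

```bash
python3 -c "
from path import *
rel(.5288,.0411,.020)"
```

```text
t 12.1 p [0.529 0.04  0.24 ] rpy [-179.938    0.007   97.018] F [ 0.37   0.146 -0.041] tool cm 0.08870651759407577 -0.04292513862693772 22.04633888885928
```

Call:
step_arm --travel '[[0,0,4],[0,0,4],[0,0,4],[0,0,4],[0,0,4],[0,0,1.5],[0,0,0.5],[0,0,0]]' --rot '[[0,0,-0.2],[0,0,0],[0,0,0],[0,0,0],[0,0,0],[0,0,0],[0,0,0],[0,0,0]]'

```text
time: 12.9
eef_pos: [0.5296, 0.0416, 0.0205]
tool_rot: [-3.141, -0.0, 1.698]
force: [0.7, 0.2, 0.0]
opening: 0.55
finger_force: 0.0
```

Call:
step_arm --travel '[[0.4,0,0],[0.4,0,0],[0.3,0,0],[0.2,0,0],[0.2,0,0],[0.2,0,0],[0.2,0,0],[0,0,0]]' --rot '[[0,0,0],[0,0,0],[0,0,0],[0,0,0],[0,0,0],[0,0,0],[0,0,0],[0,0,0]]'

```text
time: 13.7
eef_pos: [0.5277, 0.061, 0.0212]
tool_rot: [3.141, 0.0, 1.699]
force: [0.7, -2.5, 1.8]
opening: 0.546
finger_force: 1.4
```

```bash
sed -i 's/^M=.*/M=np.array([.5172,.2967]); JY=np.radians(-1.0)/; s/ye=.20;/ye=.185;/' path.py
sed -i 's/    ys,x0=zip/    if c0[1]>.05:\n        cs=spline(c0,th0,[]);print(clear(*samp(cs)));return cs\n    ys,x0=zip/' path.py
python3 -c "
from path import *
look('w8')"
```

```text
drift px at lid centre [2.424 0.062] rot deg 0.111000072902663 inliers 135 148
resid mm [1.32  1.423 1.01  1.244]
box [0.518 0.124] th 97.34122851811057 off 0.06324020134115628 lat tcp 0.0012525973505116345 yaw 97.34576221878908 F [ 1.189 -3.071  2.293]
time 13.75 z 0.021052781779837253
{'batten': np.float64(0.20473790444899082), 'bar': np.float64(0.03198461543251654), 'pot': np.float64(0.24806456999669793), 'tin': np.float64(0.040165527499394206)}
[[1.0, -0.16, 0], [1.0, -0.16, 0], [1.0, -0.14, 0], [1.0, -0.13, 0], [1.0, -0.13, 0], [1.01, -0.11, 0], [0.16, -0.02, 0]] [[0, 0, 1.6], [0, 0, 1.5], [0, 0, 1.4], [0, 0, 1.3], [0, 0, 1.3], [0, 0, 1.1], [0, 0, 0.1]] -> box [0.515 0.185] 89.0
```

Call:
step_arm --travel '[[1,-0.15,0],[1,-0.15,0],[1,-0.15,0],[1,-0.15,0],[1,-0.15,0],[1,-0.1,0],[0.2,0,0],[0,0,0]]' --rot '[[0,0,1.6],[0,0,1.5],[0,0,1.4],[0,0,1.3],[0,0,1.3],[0,0,1.1],[0,0,0.1],[0,0,0]]'

```text
time: 14.55
eef_pos: [0.5146, 0.1226, 0.0207]
tool_rot: [-3.141, -0.001, 1.555]
force: [0.5, -0.4, -0.6]
opening: 0.55
finger_force: 0.0
```

```bash
python3 -c "
from path import *
look('w9',go=False)
d=np.array([np.sin(np.radians(1.0)),np.cos(np.radians(1.0))])
print(M-.112*d, 'jig line x at .185,.2,.24:',[M[0]-(M[1]-y)*np.tan(np.radians(1)) for y in(.185,.2,.24)])
cv2.imwrite('pics/w9b.png',cv2.resize(cv2.imread('pics/w9.png'),(800,600),interpolation=cv2.INTER_CUBIC))"
```

```text
drift px at lid centre [ 1.706 -0.17 ] rot deg 0.007473604879551489 inliers 139 158
resid mm [1.281 1.382 1.015 1.154]
box [0.514 0.186] th 89.14772614772318 off 0.06353601219780108 lat tcp 0.0016124073968582738 yaw 89.04544479371175 F [1.161 0.005 0.355]
time 14.6 z 0.020643729344891785
[0.515 0.185] jig line x at .185,.2,.24: [np.float64(0.515250269247518), np.float64(0.5155120952214414), np.float64(0.5162102978185701)]
```

Call:
step_arm --travel '[[1,-0.05,0],[1,-0.05,0],[1,0,0],[1,0,0],[1,0.05,0],[0.8,0.05,0],[0,0,0]]' --rot '[[0,0,0.7],[0,0,0.7],[0,0,0],[0,0,0],[0,0,-0.7],[0,0,-0.7],[0,0,0]]'

```text
time: 15.3
eef_pos: [0.5174, 0.1816, 0.021]
tool_rot: [3.141, -0.001, 1.556]
force: [-0.4, 0.1, 0.2]
opening: 0.546
finger_force: 0.0
```

```bash
python3 -c "
from path import *
look('w10',go=False)
cv2.imwrite('pics/w10b.png',cv2.resize(cv2.imread('pics/w10.png'),(800,600),interpolation=cv2.INTER_CUBIC))"
```

```text
drift px at lid centre [ 0.802 -1.546] rot deg -0.043625748671485456 inliers 150 170
resid mm [1.266 1.329 1.015 1.15 ]
box [0.516 0.246] th 89.2314948402289 off 0.06445552565089849 lat tcp 0.001791629169471235 yaw 89.10295289472722 F [-0.854  0.24   0.317]
time 15.35 z 0.021012942190883167
```

View pics/w10b.png

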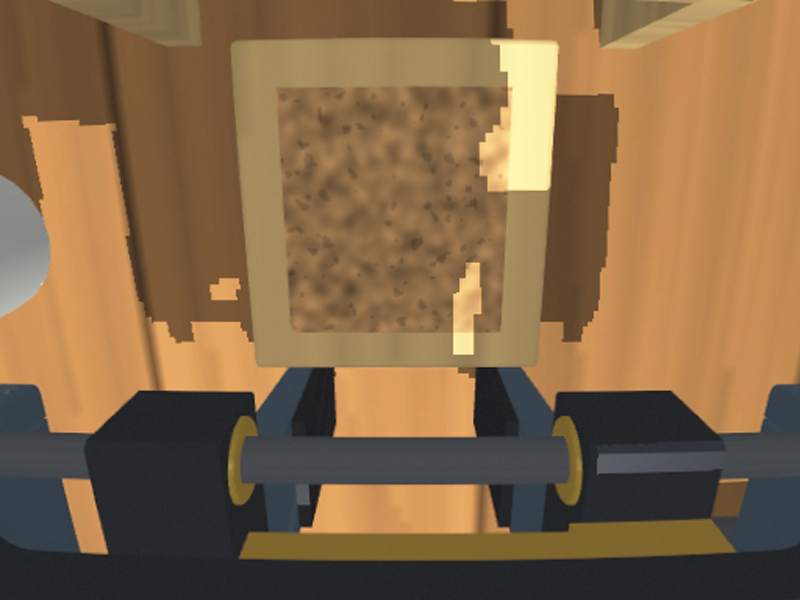

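The jig wall feet's inner bottom corners are at (200,46) and (600,48), and the lid's front corners at (232,42) and (557,42). I'll compare the centres.

```bash
python3 -c "
from path import *
F=lambda x,y:((x+.5)/1.5625-.5,(y+.5)/1.5625-.5)
X=pt('w10',[F(200,46),F(600,48)],0);v=X[1]-X[0];print(X,X.mean(0),np.linalg.norm(v),np.degrees(np.arctan2(v[1],v[0])))
Y=pt('w10',[F(232,42),F(557,42)],.05);print(Y,Y.mean(0))
"
```

```text
[[0.449 0.299 0.   ]
 [0.586 0.296 0.   ]] [0.518 0.297 0.   ] 0.13673785113861234 -1.2237643296979466
[[0.476 0.29  0.05 ]
 [0.557 0.289 0.05 ]] [0.517 0.289 0.05 ]
```

Call:
step_arm --travel '[[0.4,0,0],[0.5,0,0],[0.5,0,0],[0.5,0,0],[0.4,0,0],[0.2,0,0],[0.2,0,0],[0.2,0,0]]' --rot '[[0,0,0.2],[0,0,0],[0,0,0],[0,0,0],[0,0,0],[0,0,0],[0,0,0],[0,0,0]]'

```text
time: 16.15
eef_pos: [0.5175, 0.2091, 0.021]
tool_rot: [3.142, 0.0, 1.551]
force: [-0.3, -2.9, 1.6]
opening: 0.55
finger_force: 1.5
```

Call:
step_arm --travel '[[0.2,0,0],[0.2,0,0],[0.2,0,0]]' --rot '[[0,0,0],[0,0,0],[0,0,0]]'

```text
time: 16.45
eef_pos: [0.5177, 0.2152, 0.021]
tool_rot: [3.142, -0.0, 1.551]
force: [-0.5, -3.0, 1.7]
opening: 0.545
finger_force: 1.6
```

Call:
step_arm --travel '[[0.2,0,0],[0.2,0,0],[0.2,0,0]]' --rot '[[0,0,0],[0,0,0],[0,0,0]]'

```text
time: 16.75
eef_pos: [0.5178, 0.2213, 0.021]
tool_rot: [3.142, -0.0, 1.551]
force: [0.4, -3.2, 1.9]
opening: 0.548
finger_force: 1.7
```

Call:
step_arm --travel '[[0.2,0,0],[0.2,0,0],[0.2,0,0]]' --rot '[[0,0,0],[0,0,0],[0,0,0]]'

```text
time: 17.05
eef_pos: [0.5179, 0.2273, 0.021]
tool_rot: [3.142, -0.0, 1.551]
force: [-0.5, -4.4, 2.1]
opening: 0.549
finger_force: 1.8
```

Call:
step_arm --travel '[[0.2,0,0],[0.2,0,0]]' --rot '[[0,0,0],[0,0,0]]'

```text
time: 17.25
eef_pos: [0.518, 0.2313, 0.021]
tool_rot: [3.142, -0.0, 1.551]
force: [-0.2, -3.6, 2.5]
opening: 0.549
finger_force: 1.8
```

Call:
step_arm --travel '[[0.2,0,0],[0.2,0,0]]' --rot '[[0,0,0],[0,0,0]]'

```text
time: 17.45
eef_pos: [0.5181, 0.2353, 0.021]
tool_rot: [3.142, -0.0, 1.551]
force: [-0.5, -4.3, 1.8]
opening: 0.548
finger_force: 1.9
```

Call:
step_arm --travel '[[0.2,0,0]]' --rot '[[0,0,0]]'

```text
time: 17.55
eef_pos: [0.5181, 0.2373, 0.021]
tool_rot: [3.142, -0.0, 1.551]
force: [-0.6, -4.0, 3.3]
opening: 0.547
finger_force: 1.9
```

Call:
step_arm --travel '[[0.2,0,0]]' --rot '[[0,0,0]]'

```text
time: 17.65
eef_pos: [0.5181, 0.2392, 0.021]
tool_rot: [-3.142, 0.0, 1.551]
force: [0.0, -3.7, 2.7]
opening: 0.548
finger_force: 1.9
```

Call:
step_arm --travel '[[0.2,0,0]]' --rot '[[0,0,0]]'

```text
time: 17.75
eef_pos: [0.5182, 0.2413, 0.021]
tool_rot: [3.142, -0.0, 1.551]
force: [-0.1, -4.4, 3.4]
opening: 0.55
finger_force: 2.0
```

Call:
step_arm --travel '[[0.2,0,0]]' --rot '[[0,0,0]]'

```text
time: 17.85
eef_pos: [0.5182, 0.2425, 0.021]
tool_rot: [-3.142, 0.001, 1.551]
force: [-0.6, -8.6, 4.9]
opening: 0.549
finger_force: 4.1
```

Call:
step_arm --travel '[[0.2,0,0]]' --rot '[[0,0,0]]'

```text
time: 17.95
eef_pos: [0.5182, 0.244, 0.021]
tool_rot: [-3.141, 0.002, 1.551]
force: [0.2, -9.1, 5.6]
opening: 0.551
finger_force: 4.7
```

Call:
step_arm --travel '[[0.2,0,0],[0.1,0,0]]' --rot '[[0,0,0],[0,0,0]]'

```text
time: 18.15
eef_pos: [0.5182, 0.2463, 0.021]
tool_rot: [-3.141, 0.003, 1.551]
force: [0.8, -11.8, 5.5]
opening: 0.547
finger_force: 5.7
```

Call:
step_arm --travel '[[0.1,0,0],[0.1,0,0]]' --rot '[[0,0,0],[0,0,0]]'

```text
time: 18.35
eef_pos: [0.5183, 0.2478, 0.0211]
tool_rot: [-3.141, 0.004, 1.552]
force: [0.9, -14.2, 6.1]
opening: 0.546
finger_force: 6.4
```

Call:
step_arm --travel '[[0.1,0,0],[0,0,0]]' --rot '[[0,0,0],[0,0,0]]'

```text
time: 18.55
eef_pos: [0.5182, 0.2487, 0.0211]
tool_rot: [-3.141, 0.004, 1.551]
force: [0.7, -12.5, 4.4]
opening: 0.545
finger_force: 6.2
```

Call:
step_arm --travel '[[0.1,0,0],[0,0,0],[0,0,0],[0,0,0]]' --rot '[[0,0,0],[0,0,0],[0,0,0],[0,0,0]]'

```text
time: 18.95
eef_pos: [0.5183, 0.2494, 0.0211]
tool_rot: [-3.141, 0.004, 1.551]
force: [0.4, -13.5, 5.1]
opening: 0.548
finger_force: 6.6
```

Call:
step_arm --travel '[[0,0,0],[0,0,0],[0,0,0],[0,0,0]]' --rot '[[0,0,0],[0,0,0],[0,0,0],[0,0,0]]'

```text
time: 19.35
eef_pos: [0.5183, 0.2494, 0.0211]
tool_rot: [-3.141, 0.004, 1.551]
force: [0.6, -12.9, 6.7]
opening: 0.548
finger_force: 6.6
```

Call:
step_arm --travel '[[0,0,0],[0,0,0],[0,0,0],[0,0,0],[0,0,0],[0,0,0],[0,0,0],[0,0,0]]' --rot '[[0,0,0],[0,0,0],[0,0,0],[0,0,0],[0,0,0],[0,0,0],[0,0,0],[0,0,0]]'

```text
time: 20.15
eef_pos: [0.5183, 0.2494, 0.021]
tool_rot: [-3.141, 0.004, 1.551]
force: [0.9, -12.8, 6.1]
opening: 0.548
finger_force: 6.6
```

```bash
python3 -c "
from path import *
look('w11',go=False)"
```

```text
drift px at lid centre [1.783 0.87 ] rot deg 0.31436561335562163 inliers 18 41
resid mm [1.677 1.75  1.311 1.479]
box [0.518 0.312] th 88.66156823706324 off 0.06301567225934966 lat tcp 0.001861047312805307 yaw 88.88813876693233 F [  0.43  -13.133   5.302]
time 20.2 z 0.021064355199621645
```

Call:
step_arm --travel '[[0,0,0],[0,0,0],[0,0,0],[-0.2,0,0],[-0.3,0,0],[-0.5,0,0],[-1,0,0],[-2,0,0]]' --rot '[[0,0,0],[0,0,0],[0,0,0],[0,0,0],[0,0,0],[0,0,0],[0,0,0],[0,0,0]]'

```text
time: 21.0
eef_pos: [0.5177, 0.2126, 0.0209]
tool_rot: [3.141, -0.001, 1.552]
force: [-0.4, -0.7, 0.8]
opening: 0.55
finger_force: 0.0
```

Call:
step_arm --travel '[[-1,0,-1],[0,0,-3],[0,0,-4],[0,0,-4],[0,0,-4],[0,0,-4],[0,0,-2],[0,0,0]]' --rot '[[0,0,0],[0,0,0],[0,0,0],[0,0,0],[0,0,0],[0,0,0],[0,0,0],[0,0,0]]'

```text
time: 21.8
eef_pos: [0.519, 0.2027, 0.2453]
tool_rot: [3.134, -0.004, 1.551]
force: [0.0, -0.3, 0.0]
opening: 0.548
finger_force: 0.0
```

```bash
python3 -c "
from path import *
rel(0.5,0.2); grab('wrist','w12'); grab('side','s12')
a=cv2.resize(cv2.imread('pics/w12.png'),(400,300)); b=cv2.resize(cv2.imread('pics/s12.png')[60:300,80:400],(800,600),interpolation=cv2.INTER_CUBIC)
cv2.imwrite('pics/f.png',np.vstack([cv2.resize(cv2.imread('pics/w12.png')[0:260],(591,300)),cv2.resize(cv2.imread('pics/s12.png')[60:300],(591,300))]))"
```

```text
t 21.8 p [0.519 0.203 0.245] rpy [179.543  -0.208  88.839] F [ 0.011 -0.349  0.033] tool cm -0.3042291134224784 -1.8961481861065603 -0.0
```

View pics/f.png

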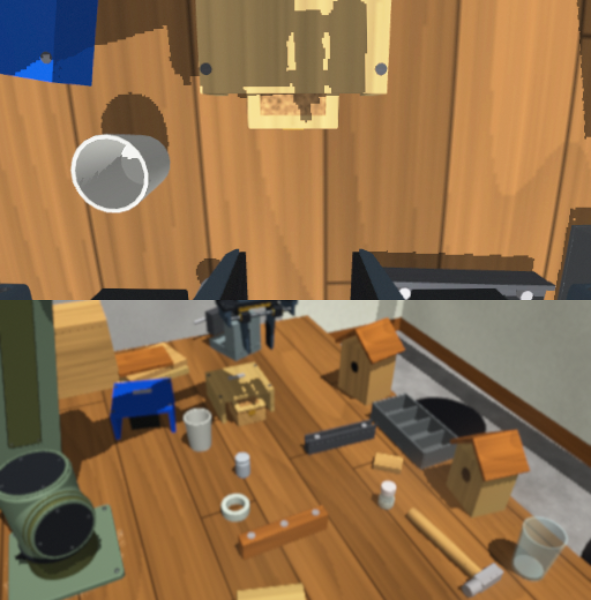

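The box stands square in the mouth: its rear edge runs from (248,128) to (338,128), and the roof's front edge from (201,93) to (388,93). Nothing else has moved, so I'm handing in the job.

```bash
python3 -c "
from bench import job
print(job.close_job())"
```

```text
the job is handed in; nothing more can be done
None
```

The job is handed in: the box stands in the jig, centred and square to about 1 mm and 1° by the wrist camera, and nothing else on the bench looked moved. I felt the pad about 54 mm inside the mouth and pushed it for over 1.5 s with roughly 9–10 N at the pad, estimated from how far it moved. The wrist read about 13 N with bench friction, and its highest reading was 14.2 N.

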